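Release the brazed bottom-bracket joint from the tilting fixture

ROBOT

A 7-joint arm with a two-finger parallel gripper is mounted at the origin on the work surface. World frame = base frame: x ahead of the robot, y to its left, z up, the work surface at z = 0. Lengths are in m, angles in rad, forces in N, time in s.
With the tool pointing down it reaches from about 0.425 to 0.875 m from the base axis. Payload 4.7 kg.
Tool frame: the origin (TCP) lies between the finger pads; the fingertips stand 14 mm ahead of it and the grasp point (between the pads) lies 5 mm behind it; z points along the fingers, y is the line along which they close (so a half turn about z gives the same grasp; the last joint's range is limited). The gripper opens to 87 mm and grips with 3 to 60 N. Pads are 19 mm wide; open, the fingers measure 117 mm over their backs; the gripper's body (75 mm by 190 mm) begins 51 mm behind the grasp point.
Start: joints at [1.327, 0.321, -0.07, 1.45, 0.023, 1.371, -0.057], TCP at [0.166, -0.629, 0.237] pointing down, gripper open.
Joint ranges: [-2.86, 2.86], [-0.3, 2.09], [-1.38, 1.24], [0.06, 2.45], [-1.56, 4.7], [0.09, 2.05], [-2.69, 2.69]. Speed limits (rad/s): [2.57, 2.57, 3.14, 3.14, 3.14, 3.14, 3.14].

INTERFACE

Orientations are given as a rotation vector (axis times angle).
In Python, from bench import ctrl gives the robot as it stands.
- The arm moves only by the tool step_arm, never from a script. Its argument "commands" is a list of rows, each an object with "travel": the shift along the tool's x, y, z in m, a list of three; "turn": the turn, a rotation vector about the tool's x, y, z in degrees, a list of three. A call has 1 to 5 rows; each row is the pose to reach, as a shift and turn from the pose commanded when the call began, along the tool's axes at that moment; what a row does not reach only later rows make up. A row lasts 1/10 s, in which the tool goes at most 50 mm and 8.59 degrees, less where a joint would pass 70% of its speed; a pose out of reach is approached as far as the arm can. A call with a gripper value outside its range is refused whole. "gripper" is the opening, from 0 (shut) to 1 (fully open), set as the call begins (left out, the last holds). The fingers move at their own pace and stop on an object; "force" is the grip in N (left out, the last holds). Time passes only in rows, so rows that repeat a pose let the fingers close. It gives the time, the measured TCP pose, the force, the opening and the grip force at its end, in the units of the state.
- ctrl.get_state(): the state, without advancing time (a new reading comes with each control period).
- ctrl.get_image(name): name is "side" or "top" or "wrist"; returns the picture (400x640x3 uint8, red, green, blue); there is no depth.
- ctrl.camera_model(name): a dict with "fx", "fy", "cx", "cy" (pixels), "R" (3x3) and "t" (3): a world point X has camera coordinates R X + t; the wrist camera has in their place "T_tool_cam" (4x4, takes a point from camera to tool coordinates, whose origin is the TCP and whose axes are the flange's). Camera axes: x right, y down, z forward; pixel columns grow to the right and rows downward; lengths in m; the calibration is good to about 2 mm. A picture is of the moment at which its call begins: read the wrist's pose just before it. camera_model takes no time and is no camera call.
- ctrl.close_job(): hands the job in; it is judged then, once.
The state is a dict: "time": time; "joint_positions": joint angles; "qd": joint speeds; "joint_torque": joint torques, N m; "position": TCP position; "tool_rot": TCP orientation; "ft_force": force on the tool from outside, world axes, zero at the start; "torque": the same for the moment, N m; "grip_width": opening from 0.0 (shut) to 1.0 (fully open); "grip_force": force on a finger pad.
Only numpy, scipy, OpenCV 4.12 (cv2) and the standard library are available. Lean on these libraries where they do the work, as an engineer would, in place of code of your own. Each camera call takes 0.05 s, during which the arm holds its last target. There are 200 camera calls.

TASK

One of the two bottom-bracket shells on the tilted brazing fixture already has its two tubes brazed on. Unlock the draw knob that holds that shell by turning it anticlockwise as far as it goes, lift it out and put it in the steel parts tray, leaving the joint standing on its post to cool. Leave the bare shell clamped with its knob locked as it is, and do not knock over the flux jar.

Things in the scene. Friction and masses are not known exactly. Their poses are not given: they have to be found in the camera images.
- fixture: Fixed tilting brazing fixture: aluminium plate 190 x 300 x 12 mm leaning 30 degrees on a steel base, with two clamping stations. Origin: centre of the plate's upper face, 85 mm above the bench. z is the plate's normal (30 degrees from vertical) and the direction of both knobs' axes, x points up the slope, y along the plate; low side at -x.
- station_a (a point): Station a, 70 mm from the plate's centre towards the fixture's -y. Point on its axis level with the shell's top, where the knob's flange rests, 76 mm above the plate; axes as the fixture's. The post inside the shell ends 2 mm lower in a bayonet socket: the knob's lugs sit under two lips and come out only through the slot between them, 12 mm wide, along the fixture's x axis.
- station_b (a point): Station b, the same, 70 mm from the plate's centre towards the fixture's +y. At both, the knob starts locked, its bar 0.87 to 1.26 rad clockwise (seen from above) of the fixture's x axis. Turned anticlockwise until the bar lies along x, within 0.1 rad, it is free; a stop 0.1 rad beyond ends the turn. It turns easily, has 1.5 mm axial play, and is clear after rising 25 mm.
- knob_a: Loose draw knob of station a, 110 to 180 g. Origin on its axis at the flange's underside, z up out of the knob, x along bar grip and lugs. Steel flange radius 23 mm, z 0 to 6; hub radius 9 to z 17; black bar grip 50 long (x), 12 thick (y), z 16 to 40. Below: boss radius 10.5 to z -11, thin shank, lugs 20 tip to tip, 8 wide, z -24.5 to -19 (mm).
- knob_b: Loose draw knob of station b, identical to knob_a and working in the same way. Stood on its lugs a knob soon topples; it rests steadily on its side, on lugs and flange rim.
- shell_brazed: Finished joint, loose on the post of station a or b, 330 g: steel bottom-bracket shell (tube 40 mm outside, 68 mm long) with two round tube stubs of about 30 mm diameter brazed on at mid height, reaching 85 mm from the shell's axis up the slope in a V. Origin: centre of the shell's lower end, 68 mm below its station's point; z along the shell.
- shell_bare: The other shell, 40 mm outside diameter, 68 mm long, plain with no tubes, loose on the post of the other station, clamped by its knob. Origin at the centre of its lower end, z along the shell.
- tray: Fixed open steel parts tray 200 (x) x 160 (y) x 35 mm high, walls and floor 3 mm. Origin at the centre of its underside. A loose steel centring cone, 42 mm across and 30 mm high, stands in one corner (about x = 75, y = 55 mm from the tray's centre); the rest is free.
- flux_jar: Closed glass jar of flux with a black lid, 68 mm across, 75 mm high, standing on the bench between the tray and the fixture. Origin at the centre of its underside.
Things that resemble listed ones, but are neither listed nor needed, are in the scene too. Of the things like the flux_jar, leave any that is pink; of the rest the smaller one is meant.

How it is judged:
On the way, in this order (a step that is already met when the one before it is completed fails the run):
1. the knob on the brazed shell is turned to release, still seated (((distance between shell_brazed and station_a below 0.09 m and angle between the x axis of knob_a and the x axis of station_a, either way round below 0.22 rad and z of knob_a in the frame of station_a below 0.008 m) or (distance between shell_brazed and station_b below 0.09 m and angle between the x axis of knob_b and the x axis of station_b, either way round below 0.22 rad and z of knob_b in the frame of station_b below 0.008 m))), for 0.1 s.
2. that knob is lifted clear of the post, the joint staying on it (((distance between shell_brazed and station_a below 0.09 m and z of knob_a in the frame of station_a above 0.03 m) or (distance between shell_brazed and station_b below 0.09 m and z of knob_b in the frame of station_b above 0.03 m))), for 0.1 s.
At the end, for the whole second after the job is handed in: The brazed shell's knob lies at rest in the tray, flange centre inside the walls and under 55 mm above the bench. Both shells stand on their posts within 8 mm of their start; the bare shell's knob is seated within 4 mm and locked (over 0.6 rad from release). The flux jar is upright (((distance between shell_brazed and station_a below 0.09 m and x of knob_a in the frame of tray between -0.097 and 0.097 m and y of knob_a in the frame of tray between -0.077 and 0.077 m and z of knob_a in the frame of tray below 0.055 m and linear speed of each of knob_a, shell_brazed below 0.02 m/s and angular speed of knob_a below 0.3 rad/s and z of knob_b in the frame of station_b below 0.004 m and angle between the x axis of knob_b and the x axis of station_b, either way round above 0.6 rad and distance of each of shell_brazed, shell_bare from where it was at the start of the episode below 0.008 m and angle between flux_jar's own z axis and vertical below 0.3 rad) or (distance between shell_brazed and station_b below 0.09 m and x of knob_b in the frame of tray between -0.097 and 0.097 m and y of knob_b in the frame of tray between -0.077 and 0.077 m and z of knob_b in the frame of tray below 0.055 m and linear speed of each of knob_b, shell_brazed below 0.02 m/s and angular speed of knob_b below 0.3 rad/s and z of knob_a in the frame of station_a below 0.004 m and angle between the x axis of knob_a and the x axis of station_a, either way round above 0.6 rad and distance of each of shell_brazed, shell_bare from where it was at the start of the episode below 0.008 m and angle between flux_jar's own z axis and vertical below 0.3 rad))); the robot touches nothing.
It fails at once if the bare shell's knob is unlocked or lifted ((distance between shell_brazed and station_a below 0.09 m and (angle between the x axis of knob_b and the x axis of station_b, either way round below 0.5 rad or z of knob_b in the frame of station_b above 0.01 m)) or (distance between shell_brazed and station_b below 0.09 m and (angle between the x axis of knob_a and the x axis of station_a, either way round below 0.5 rad or z of knob_a in the frame of station_a above 0.01 m))).
It fails at once if the flux jar is knocked over (angle between flux_jar's own z axis and vertical above 0.6 rad).
It also fails if it takes over 42 s, if anything falls off the work surface, if the arm or the gripper's body presses on something with over 40 N, if the wrist force passes 120 N, or if a joint passes its speed limit or range.

## Working session

There is one attempt and no reset: what is moved stays moved. The work goes in short steps, Python scripts to look and compute and a tool call to move; the robot and the scene stay as the last step left them, time stands still between calls to the robot, and variables do not carry over. Pictures are saved under pics/ and viewed, at most 10 in all, crops included, and the job is handed in when it is done.

Besides the shell and the picture viewer there is one more tool, called after "Emit:" as name(argument=value, ...) on one line, values as JSON. step_arm: Moves the arm, as the interface text tells. Its arguments: {"type":"object","properties":{"commands":{"type":"array"},"gripper":{"type":"number"},"force":{"type":"number"}},"required":["commands"]}

```bash
mkdir -p pics; ls
cat > h.py <<'E'
import numpy as np, cv2
from bench import ctrl
from scipy.spatial.transform import Rotation as Ro
def cam(n,st=None):
    m=ctrl.camera_model(n); K=np.array([[m['fx'],0,m['cx']],[0,m['fy'],m['cy']],[0,0,1]])
    if 'R' in m: R=np.array(m['R']);t=np.array(m['t'])
    else:
        T=np.eye(4);T[:3,:3]=Ro.from_rotvec(st['tool_rot']).as_matrix();T[:3,3]=st['position']
        W=np.linalg.inv(T@np.array(m['T_tool_cam']));R=W[:3,:3];t=W[:3,3]
    return K,R,t
def ray(c,uv):
    K,R,t=c; d=R.T@np.linalg.inv(K)@np.array([uv[0],uv[1],1.]); return -R.T@t,d/np.linalg.norm(d)
def onz(c,uv,z): o,d=ray(c,uv); return o+d*(z-o[2])/d[2]
def tri(a,b):
    A=np.zeros((3,3));y=np.zeros(3)
    for o,d in(a,b): P=np.eye(3)-np.outer(d,d);A+=P;y+=P@o
    X=np.linalg.solve(A,y); return X,[np.linalg.norm(np.cross(X-o,d)) for o,d in(a,b)]
def proj(c,X): K,R,t=c;p=K@(R@np.asarray(X)+t);return p[:2]/p[2]
def snap(n,f):
    st=ctrl.get_state(); im=np.asarray(ctrl.get_image(n)); cv2.imwrite('pics/'+f,im[:,:,::-1]); return im,st
E
python3 - <<'E'
from h import *
a,_=snap('top','top.png');b,_=snap('side','side.png')
for n in('top','side'):
    c=cam(n);print(n,-c[1].T@c[2],c[1][2],c[0][0,0])
E
```

```text
pics
top [ 0.36048336 -0.1070816   0.88480178] [ 0.17918265  0.00531173 -0.98380149] 361.2756198118781
side [0.18291112 0.48340487 0.61947844] [ 0.36919249 -0.70099425 -0.61016716] 395.272763725412
```

View pics/top.png

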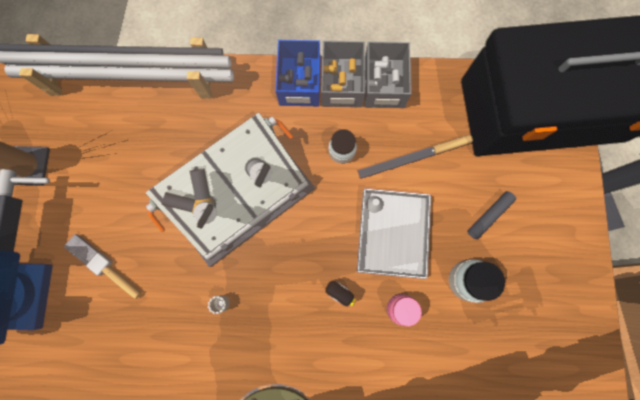

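View pics/side.png

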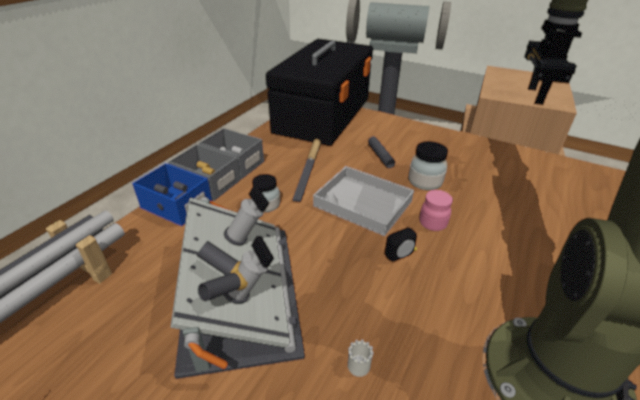

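Top view: the brazed joint with its V of tubes stands at (200,200), bar at (204,212). The bare shell is at (258,172). The up-slope direction is up-left, so the brazed shell is at station b. Jar candidates are (343,145) small with a black lid, (480,280) large and (405,310) pink, so the jar is (343,145). The tray is at (395,233). There are no other knob-like things on the plate, but (340,292) and (217,304) on the bench are distractors. Now one close crop, plus a first measurement.

Run:
```python
from h import *
a=cv2.imread('pics/top.png');b=cv2.imread('pics/side.png')
A=cv2.resize(a[105:275,140:320],None,fx=3,fy=3,interpolation=cv2.INTER_CUBIC)
cv2.imwrite('pics/ctop.png',A)
B=cv2.resize(b[185:385,165:305],None,fx=3,fy=3,interpolation=cv2.INTER_CUBIC)
cv2.imwrite('pics/cside.png',B[:600])
t=cam('top')
c=[((147,192),.1325),((262,113),.1325),((313,187),.0375),((210,265),.0375)]
P=[onz(t,u,z) for u,z in c];print(np.round(P,3))
print([np.round(np.linalg.norm(P[i]-P[(i+1)%4]),3) for i in range(4)])
o=np.mean(P,0);x=(P[0]+P[1]-P[2]-P[3]);yaw=np.arctan2(x[1],x[0]);y2=P[0]+P[3]-P[1]-P[2];print(o,np.degrees(yaw),np.degrees(np.arctan2(y2[1],y2[0]))-90)
R=Ro.from_euler('ZY',[yaw,-np.pi/6]).as_matrix()
print(R)
s=cam('side')
for y in(-.07,.07):
    for z in(.076,.116):
        X=o+R@[0,y,z];print(y,z,np.round(X,3),proj(t,X).round(),proj(s,X).round())
print('tray',[onz(t,u,.035).round(3) for u in((366,189),(431,192),(428,277),(358,273))])
print('jar',onz(t,(344,140),.075),'pink',onz(t,(405,310),.06))
```

```text
[[ 0.527  0.278  0.133]
 [ 0.713  0.042  0.133]
 [ 0.57  -0.073  0.037]
 [ 0.378  0.161  0.037]]
[np.float64(0.3), np.float64(0.207), np.float64(0.302), np.float64(0.212)]
[0.54710653 0.1018466  0.085     ] 38.369852178078844 38.75622879782662
[[ 0.6789814  -0.62073533 -0.39201009]
 [ 0.53757257  0.78402018 -0.31036767]
 [ 0.5         0.          0.8660254 ]]
-0.07 0.076 [0.561 0.023 0.151] [265. 177.] [260. 207.]
-0.07 0.116 [0.545 0.011 0.185] [268. 180.] [270. 191.]
0.07 0.076 [0.474 0.133 0.151] [210. 217.] [264. 260.]
0.07 0.116 [0.458 0.121 0.185] [210. 222.] [275. 243.]
tray [array([ 0.568, -0.201,  0.035]), array([ 0.564, -0.358,  0.035]), array([ 0.362, -0.345,  0.035]), array([ 0.368, -0.183,  0.035])]
jar [ 0.67616509 -0.14424568  0.075     ] pink [ 0.28954321 -0.28480534  0.06      ]
```

View pics/ctop.png

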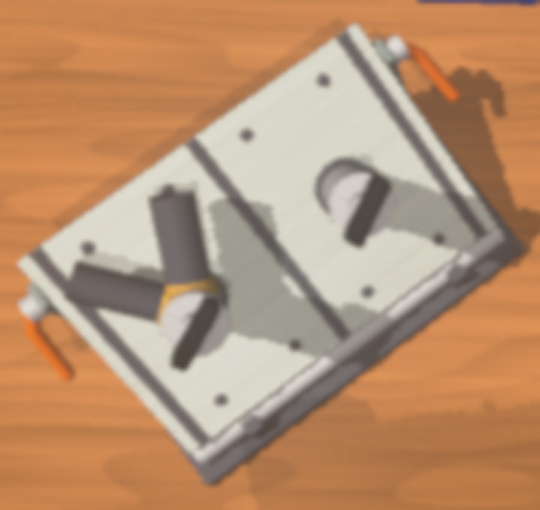

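View pics/cside.png

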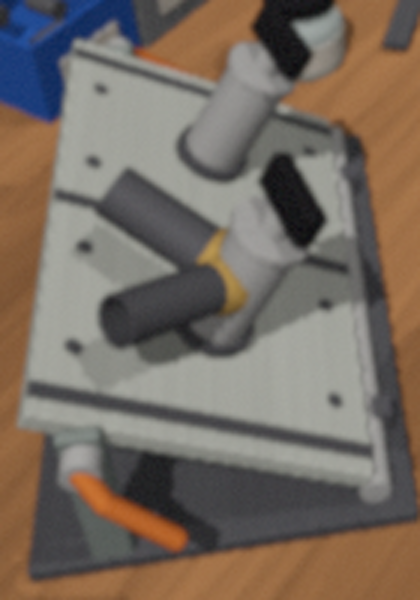

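```bash
cat >> h.py <<'E'
def goal(p,R,st=None):
    st=st or ctrl.get_state();R0=Ro.from_rotvec(st['tool_rot']).as_matrix()
    return (R0.T@(np.asarray(p)-st['position'])).round(4),np.degrees(Ro.from_matrix(R0.T@R).as_rotvec()).round(2)
E
python3 - <<'E'
from h import *
t=cam('top');s=cam('side')
c=[((147.3,192.3),.1325),((258,113.3),.1325),((305,182.3),.0375),((210,252),.0375)]
P=[onz(t,u,z) for u,z in c];print([np.round(np.linalg.norm(P[i]-P[(i+1)%4]),3) for i in range(4)])
o=np.mean(P,0);x=(P[0]+P[1]-P[2]-P[3]);y2=P[0]+P[3]-P[1]-P[2]
y1=np.arctan2(x[1],x[0]);y2=np.arctan2(y2[1],y2[0])-np.pi/2;print(o,y1,y2)
R=Ro.from_euler('ZY',[(y1+2*y2)/3,-np.pi/6]).as_matrix()
np.savez('fix.npz',o=o,R=R)
for y in(-.07,.07):
    for z in(.104,):
        X=o+R@[0,y,z];print(y,z,np.round(X,3),proj(t,X).round(),proj(s,X).round())
X,e=tri(ray(t,(205.3,215.7)),ray(s,(262.7,251.7)));print('bar',X,e,R.T@(X-o))
# bar direction: image dir in top, intersect with plate-parallel plane
def onpl(uv,h): O,d=ray(t,uv);n=R[:,2];return O+d*((n@(o-O)+h)/(n@d))
a,b=onpl((140+180/3,105+365/3),.116),onpl((140+212/3,105+300/3),.116)
v=R.T@(b-a);print('bar ang deg',np.degrees(np.arctan2(v[1],v[0])),np.linalg.norm(v),R.T@((a+b)/2-o))
st=ctrl.get_state();print(st['position'],Ro.from_rotvec(st['tool_rot']).as_matrix().round(3),st['time'],st['joint_positions'])
print(ctrl.camera_model('wrist'))
for off in(0,np.pi):
    A=np.arctan2(v[1],v[0])+off
    bx=R@[np.cos(A),np.sin(A),0];z=-R[:,2];T=np.c_[bx,np.cross(z,bx),z]
    print(goal(o+R@[0,.07,.25],T))
E
```

```text
[np.float64(0.293), np.float64(0.192), np.float64(0.277), np.float64(0.19)]
[0.55702279 0.10939892 0.085     ] 0.7169534935513785 0.6799356601035442
-0.07 0.104 [0.562 0.022 0.175] [264. 174.] [259. 196.]
0.07 0.104 [0.472 0.13  0.175] [207. 216.] [265. 249.]
bar [0.47263816 0.13526425 0.17264768] [np.float64(6.560804110035677e-05), np.float64(6.560804110019473e-05)] [0.00186546 0.07377289 0.1001298 ]
bar ang deg -63.263503280467766 0.047873786953102064 [0.00470076 0.07148708 0.116     ]
[ 0.1655512  -0.62808211  0.23558047] [[ 0.967  0.255 -0.001]
 [ 0.255 -0.967  0.002]
 [-0.    -0.002 -1.   ]] 0.1 [ 1.32710352  0.32173879 -0.07008001  1.45154682  0.0225916   1.37079047
 -0.05690531]
{'fx': 287.01889519173943, 'fy': 287.01889519173943, 'cx': 319.5589369262408, 'cy': 198.59405612802766, 'T_tool_cam': array([[ 6.07585079e-04, -9.66811917e-01, -2.55488448e-01,
         7.03133798e-02],
       [ 9.99999653e-01,  4.41937801e-04,  7.05762381e-04,
         1.03121340e-03],
       [-5.69429477e-04, -2.55488789e-01,  9.66811851e-01,
        -1.47107135e-01],
       [ 0.00000000e+00,  0.00000000e+00,  0.00000000e+00,
         1.00000000e+00]])}
(array([ 0.4237, -0.6243, -0.0649]), array([21.17, 21.99, 37.46]))
(array([ 0.4237, -0.6243, -0.0649]), array([ -28.08,   27.04, -137.59]))
```

Emit:
step_arm(commands=[{"travel":[0.42,-0.28,-0.1],"turn":[0,0,0]},{"travel":[0.42,-0.28,-0.1],"turn":[0,0,0]},{"travel":[0.42,-0.28,-0.1],"turn":[0,0,0]},{"travel":[0.42,-0.28,-0.1],"turn":[0,0,0]},{"travel":[0.42,-0.28,-0.1],"turn":[0,0,0]}], gripper=1)

```text
time: 0.6
position: [0.3292, -0.4431, 0.2851]
tool_rot: [-3.115, -0.404, 0.001]
ft_force: [0.9, -0.3, -0.3]
grip_width: 1.0
grip_force: 0.0
```

Emit:
step_arm(commands=[{"travel":[0.21,-0.14,-0.05],"turn":[0,0,30]},{"travel":[0.21,-0.14,-0.05],"turn":[0,0,30]},{"travel":[0.21,-0.14,-0.05],"turn":[0,0,30]},{"travel":[0.21,-0.14,-0.05],"turn":[0,0,30]},{"travel":[0.21,-0.14,-0.05],"turn":[0,0,30]}])

```text
time: 1.1
position: [0.4835, -0.2692, 0.3314]
tool_rot: [3.113, -0.421, -0.001]
ft_force: [0.2, -1.0, 0.1]
grip_width: 1.002
grip_force: 0.0
```

```bash
cat >> h.py <<'E'
f=np.load('fix.npz');o,R=f['o'],f['R']
def T(A): # tool rotation with x at in-plane angle A(deg) of fixture x
    A=np.radians(A);bx=R@[np.cos(A),np.sin(A),0];z=-R[:,2];return np.c_[bx,np.cross(z,bx),z]
E
python3 - <<'E'
from h import *
st=ctrl.get_state();print(st['position'],st['joint_positions'],goal(o+R@[0,.07,.23],T(-63)))
E
```

```text
[ 0.48345882 -0.26919661  0.33139702] [ 0.82050642  0.10514903 -0.39228077  1.52862236  0.04058111  1.51611453
 -1.41174912] (array([-0.1529, -0.3303,  0.0472]), array([25.77, 15.47,  7.74]))
```

Emit:
step_arm(commands=[{"travel":[-0.153,-0.33,0.047],"turn":[26,15.5,7.5]},{"travel":[-0.153,-0.33,0.047],"turn":[26,15.5,7.5]},{"travel":[-0.153,-0.33,0.047],"turn":[26,15.5,7.5]},{"travel":[-0.153,-0.33,0.047],"turn":[26,15.5,7.5]},{"travel":[-0.153,-0.33,0.047],"turn":[26,15.5,7.5]}])

```text
time: 1.6
position: [0.4569, -0.0355, 0.2814]
tool_rot: [-2.619, 0.555, -0.404]
ft_force: [1.7, 0.2, 0.6]
grip_width: 0.999
grip_force: 0.0
```

Run:
```python
from h import *
st=ctrl.get_state();print(st['position'],st['joint_positions'],goal(o+R@[0,.07,.23],T(-63)))
```

```text
[ 0.4569005  -0.03548385  0.28136805] [ 0.7856323  -0.29960674 -0.32994807  2.070628   -0.62991498  1.2289171
 -1.34872398] (array([-0.0838, -0.0945,  0.0293]), array([-1.03,  1.9 , -1.19]))
```

Emit:
step_arm(commands=[{"travel":[-0.084,-0.094,0.03],"turn":[-1,2,-1]},{"travel":[-0.084,-0.094,0.03],"turn":[-1,2,-1]},{"travel":[-0.084,-0.094,0.03],"turn":[-1,2,-1]},{"travel":[-0.084,-0.094,0.03],"turn":[-1,2,-1]},{"travel":[-0.084,-0.094,0.03],"turn":[-1,2,-1]}])

```text
time: 2.1
position: [0.4582, 0.1134, 0.1938]
tool_rot: [-2.674, 0.536, -0.333]
ft_force: [0.2, -0.3, 0.6]
grip_width: 1.004
grip_force: 0.0
```

Run:
```python
from h import *
im,st=snap('wrist','w1.png');print(st['position'],st['joint_positions'],goal(o+R@[0,.07,.23],T(-63)))
c=cam('wrist',st);print([proj(c,o+R@[x,.07,.116]).round() for x in(-.02,0,.02)])
```

```text
[0.45820298 0.11340183 0.19375687] [ 0.61198239 -0.30071703 -0.57207104  2.20330327 -0.62959822  0.96833331
 -1.62449051] (array([-0.008 , -0.007 , -0.0986]), array([ 1.72,  4.67, -0.31]))
[array([330., 253.]), array([301., 240.]), array([270., 227.])]
```

View pics/w1.png

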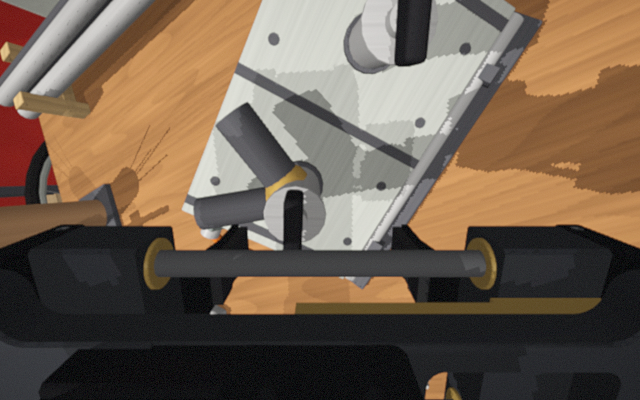

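Wrist view: the bar is centred near column 293, rows 190–250, and lies parallel to tool x. The arm stopped lower than I asked because joint 2 is at its limit. Next I measure the bar on its top plane.

```bash
cat >> h.py <<'E'
def onh(c,uv,h): O,d=ray(c,uv);n=R[:,2];return R.T@(O+d*((n@(o-O)+h)/(n@d))-o)
E
python3 - <<'E'
from h import *
im=cv2.imread('pics/w1.png');st=ctrl.get_state();c=cam('wrist',st)
g=im.max(2)
for r in range(186,250,8):
    print(r,[int(v) for v in g[r,278:312:2]])
print('tip of TCP model',R.T@(st['position']-o))
for h in(.092,.116):
  for uv in((284,195),(293,192),(302,195)): print(h,uv,onh(c,uv,h).round(4))
E
```

```text
186 [220, 206, 154, 110, 114, 122, 128, 138, 152, 149, 126, 112, 97, 99, 98, 97, 94]
194 [190, 190, 190, 188, 71, 22, 27, 17, 21, 20, 18, 13, 26, 134, 128, 129, 128]
202 [189, 189, 188, 72, 34, 39, 40, 32, 36, 34, 27, 27, 51, 183, 166, 129, 129]
210 [189, 190, 188, 48, 22, 27, 26, 24, 23, 24, 25, 21, 36, 100, 130, 128, 130]
218 [185, 184, 180, 40, 28, 25, 30, 29, 25, 29, 26, 23, 66, 128, 110, 120, 123]
226 [187, 188, 184, 35, 23, 26, 27, 24, 24, 29, 29, 14, 75, 129, 126, 126, 127]
234 [185, 187, 178, 28, 22, 13, 24, 23, 23, 22, 30, 21, 145, 170, 123, 126, 123]
242 [117, 95, 84, 13, 27, 28, 31, 31, 24, 26, 25, 20, 170, 183, 191, 200, 197]
tip of TCP model [-0.00898447  0.06558124  0.13133399]
0.092 (284, 195) [0.0197 0.0561 0.092 ]
0.092 (293, 192) [0.0153 0.0516 0.092 ]
0.092 (302, 195) [0.0091 0.0509 0.092 ]
0.116 (284, 195) [0.0212 0.0478 0.116 ]
0.116 (293, 192) [0.0174 0.0439 0.116 ]
0.116 (302, 195) [0.012  0.0432 0.116 ]
```

Run:
```python
from h import *
st=ctrl.get_state();c=cam('wrist',st)
a,b=onh(c,(292.4,244),.116),onh(c,(293.2,214),.116);v=b-a;A=np.degrees(np.arctan2(v[1],v[0]));print(a,b,A)
Rt=R.T@Ro.from_rotvec(st['tool_rot']).as_matrix();print('tool x ang',np.degrees(np.arctan2(Rt[1,0],Rt[0,0])))
for h in(.131,.120,.103): print(goal(o+R@[.002,.073,h],T(A)))
```

```text
[0.00357865 0.07428211 0.116     ] [0.01152609 0.05613708 0.116     ] -66.34678280247181
tool x ang -63.37925189373254
(array([-0.0017, -0.0132,  0.0001]), array([1.86, 4.62, 3.04]))
(array([-0.0008, -0.0135,  0.011 ]), array([1.86, 4.62, 3.04]))
(array([ 0.0006, -0.014 ,  0.028 ]), array([1.86, 4.62, 3.04]))
```

Emit:
step_arm(commands=[{"travel":[-0.001,-0.0135,0.005],"turn":[1.9,4.6,3]},{"travel":[-0.001,-0.0135,0.005],"turn":[1.9,4.6,3]},{"travel":[0.0005,-0.014,0.026],"turn":[1.9,4.6,3]},{"travel":[0.0005,-0.014,0.026],"turn":[1.9,4.6,3]},{"travel":[0.0005,-0.014,0.026],"turn":[1.9,4.6,3]}])

```text
time: 2.65
position: [0.4721, 0.1318, 0.1782]
tool_rot: [-2.617, 0.621, -0.434]
ft_force: [0.6, -0.5, 0.5]
grip_width: 0.999
grip_force: 0.0
```

Run:
```python
from h import *
st=ctrl.get_state();print(st['ft_force'],st['joint_positions'],goal(o+R@[.002,.073,.105],T(-66)),R.T@(st['position']-o))
```

```text
[ 0.58388705 -0.51623561  0.49506689] [ 0.23953678 -0.28443805 -0.32105825  2.27352871 -0.55764705  0.76809588
 -1.79132553] (array([-0.0016, -0.0003,  0.0012]), array([-0.03,  0.01, -0.35])) [0.00239685 0.07146114 0.10619847]
```

Emit:
step_arm(commands=[{"travel":[0,0,0],"turn":[0,0,0]},{"travel":[0,0,0],"turn":[0,0,0]},{"travel":[0,0,0],"turn":[0,0,0]},{"travel":[0,0,0],"turn":[0,0,0]},{"travel":[0,0,0],"turn":[0,0,0]}], gripper=0, force=10)

```text
time: 3.15
position: [0.4729, 0.1315, 0.1786]
tool_rot: [-2.616, 0.623, -0.436]
ft_force: [-0.4, 0.2, -0.5]
grip_width: 0.63
grip_force: 0.0
```

Run:
```python
from h import *
st=ctrl.get_state();print(st['ft_force'],st['torque'],st['grip_width']*87)
im,st=snap('wrist','w2.png');print(R.T@(st['position']-o))
```

```text
[-0.38921622  0.15428803 -0.53608047] [-0.35601203  0.47754196 -0.00858772] 54.81410188098793
[0.00288714 0.0707243  0.106377  ]
```

View pics/w2.png

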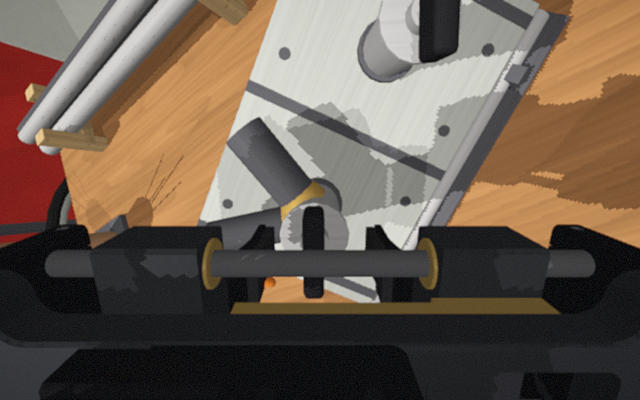

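Wrist view: the bar spans columns 303–323, while the fingers are centred at about 320. I'll shift about 4 mm towards -y while they close.

Emit:
step_arm(commands=[{"travel":[0,-0.004,0],"turn":[0,0,0]},{"travel":[0,-0.004,0],"turn":[0,0,0]},{"travel":[0,-0.004,0],"turn":[0,0,0]},{"travel":[0,-0.004,0],"turn":[0,0,0]},{"travel":[0,-0.004,0],"turn":[0,0,0]}])

```text
time: 3.7
position: [0.474, 0.135, 0.1801]
tool_rot: [-2.616, 0.622, -0.436]
ft_force: [-0.9, -2.0, -0.7]
grip_width: 0.137
grip_force: 10.0
```

Emit:
step_arm(commands=[{"travel":[0,0,0],"turn":[0,0,0]},{"travel":[0,0,0],"turn":[0,0,0]},{"travel":[0,0,0],"turn":[0,0,0]},{"travel":[0,0,0],"turn":[0,0,0]}])

```text
time: 4.1
position: [0.474, 0.135, 0.1801]
tool_rot: [-2.616, 0.622, -0.436]
ft_force: [-0.5, -0.6, -0.3]
grip_width: 0.134
grip_force: 10.0
```

Run:
```python
from h import *
st=ctrl.get_state();print(st['ft_force'],st['torque'],st['grip_width']*87)
print(R.T@(st['position']-o), R.T@np.array(st['ft_force']))
Rt=R.T@Ro.from_rotvec(st['tool_rot']).as_matrix();print('tool x ang',np.degrees(np.arctan2(Rt[1,0],Rt[0,0])),st['joint_positions'])
```

```text
[-0.4728987  -0.6359279  -0.27431112] [-5.24786985e-01  5.92919553e-01  4.16843328e-04] 11.616473475050796
[0.00640688 0.07268643 0.10615462] [-0.80394486 -0.18768817  0.14741058]
tool x ang -66.40743009643167 [ 0.23791327 -0.28276494 -0.32736432  2.26818339 -0.55453042  0.76628482
 -1.80296554]
```

Run:
```python
from h import *
im=cv2.imread('pics/w2.png').max(2)
print([ (r,int(im[r,309:317].mean())) for r in list(range(200,216,2))+list(range(288,304,2))])
st={'position':np.array(o+R@[0.00288714,0.0707243,0.106377]),'tool_rot':[-2.616,.623,-.436]}
c=cam('wrist',st)
for r in(206,208):print(onh(c,(313,r),.092))
for r in(296,298):print(onh(c,(313,r),.116))
```

```text
[(200, 98), (202, 113), (204, 186), (206, 91), (208, 16), (210, 22), (212, 22), (214, 20), (288, 34), (290, 36), (292, 37), (294, 37), (296, 32), (298, 116), (300, 196), (302, 164)]
[0.01494675 0.0504144  0.092     ]
[0.01446327 0.051538   0.092     ]
[-0.00297509  0.09065476  0.116     ]
[-0.00346463  0.09179244  0.116     ]
```

Emit:
step_arm(commands=[{"travel":[0,0,0],"turn":[0,0,-8]},{"travel":[0,0,0],"turn":[0,0,-16]},{"travel":[0,0,0],"turn":[0,0,-24]},{"travel":[0,0,0],"turn":[0,0,-32]},{"travel":[0,0,0],"turn":[0,0,-40]}])

```text
time: 4.6
position: [0.4735, 0.1352, 0.1799]
tool_rot: [-2.769, -0.33, -0.629]
ft_force: [-3.4, -1.5, 2.0]
grip_width: 0.131
grip_force: 10.0
```

```bash
cat > s.py <<'E'
from h import *
st=ctrl.get_state();print(st['grip_width']*87,st['grip_force'],R.T@np.array(st['ft_force']),R.T@np.array(st['torque']))
print('pos',R.T@(st['position']-o))
Rt=R.T@Ro.from_rotvec(st['tool_rot']).as_matrix();print('tool x ang',np.degrees(np.arctan2(Rt[1,0],Rt[0,0])),'z',Rt[:,2],np.round(st['joint_positions'],2))
E
python3 s.py
```

```text
11.440391908323598 10.000555962324142 [-2.07262091  0.97376987  3.53746737] [ 0.21434497  0.98676905 -0.00891668]
pos [0.00606215 0.07312252 0.10613725]
tool x ang -26.08464820406706 z [ 8.99631386e-04  2.30859098e-04 -9.99999569e-01] [ 0.12 -0.28 -0.23  2.27 -0.51  0.75 -1.14]
```

Turning smoothly with low forces, so I continue to the stop.

Emit:
step_arm(commands=[{"travel":[0,0,0],"turn":[0,0,-8]},{"travel":[0,0,0],"turn":[0,0,-16]},{"travel":[0,0,0],"turn":[0,0,-23]},{"travel":[0,0,0],"turn":[0,0,-28]},{"travel":[0,0,0],"turn":[0,0,-28]}])

```text
time: 5.1
position: [0.4735, 0.1354, 0.1801]
tool_rot: [-2.696, -1.016, -0.731]
ft_force: [-2.2, -0.6, 1.8]
grip_width: 0.137
grip_force: 10.0
```

```bash
python3 s.py
```

```text
11.892786426693592 9.997641742229462 [-0.87001221  0.96003103  2.62225069] [ 0.24460054  1.02255409 -0.01227637]
pos [0.00625961 0.07330204 0.10616654]
tool x ang 1.624639272554846 z [ 1.13985304e-03  4.20213120e-04 -9.99999262e-01] [ 0.04 -0.28 -0.16  2.27 -0.48  0.75 -0.68]
```

Emit:
step_arm(commands=[{"travel":[0,0,0],"turn":[0,0,-2]},{"travel":[0,0,0],"turn":[0,0,-4]},{"travel":[0,0,0],"turn":[0,0,-6]},{"travel":[0,0,0],"turn":[0,0,-6]}])

```text
time: 5.5
position: [0.4731, 0.1357, 0.18]
tool_rot: [-2.659, -1.161, -0.747]
ft_force: [-6.2, 0.6, 3.3]
grip_width: 0.139
grip_force: 10.0
```

```bash
python3 s.py
```

```text
12.072304671479843 10.004884153604507 [-2.14180202  4.46213339  5.08098524] [ 0.82852605  1.15461726 -0.08520011]
pos [0.00612768 0.07381521 0.10618918]
tool x ang 7.490055267321637 z [ 6.69546518e-04  1.50055549e-03 -9.99998650e-01] [ 0.02 -0.28 -0.14  2.27 -0.47  0.74 -0.59]
```

Emit:
step_arm(commands=[{"travel":[0,0,0],"turn":[0,0,2.5]},{"travel":[0,0,0],"turn":[0,0,5]},{"travel":[0,0,0],"turn":[0,0,5]}])

```text
time: 5.8
position: [0.4738, 0.1355, 0.1803]
tool_rot: [-2.691, -1.037, -0.735]
ft_force: [-4.0, 0.2, 2.4]
grip_width: 0.135
grip_force: 10.0
```

Emit:
step_arm(commands=[{"travel":[0,0,0],"turn":[0,0,0]},{"travel":[0,0,0],"turn":[0,-5,0]},{"travel":[0,0,0],"turn":[0,-10,0]},{"travel":[0,0,0],"turn":[0,-15,0]},{"travel":[0,0,0],"turn":[0,-15,0]}], gripper=0.3)

```text
time: 6.3
position: [0.4763, 0.137, 0.1815]
tool_rot: [-2.84, -1.096, -0.393]
ft_force: [-0.2, -0.3, 0.1]
grip_width: 0.293
grip_force: 0.0
```

Emit:
step_arm(commands=[{"travel":[0,0,0],"turn":[0,0,0]},{"travel":[0,0,0],"turn":[0,0,0]},{"travel":[0,0,0],"turn":[0,0,0]},{"travel":[0,0,0],"turn":[0,0,0]},{"travel":[0,0,0],"turn":[0,0,0]}], gripper=0, force=25)

```text
time: 6.8
position: [0.4732, 0.1348, 0.1797]
tool_rot: [-2.842, -1.092, -0.387]
ft_force: [-3.0, 0.7, -0.5]
grip_width: 0.131
grip_force: 25.0
```

```bash
python3 s.py
python3 - <<'E'
from h import *
st=ctrl.get_state();R0=Ro.from_rotvec(st['tool_rot']).as_matrix();print(R0.T@R[:,2]*.03)
E
```

```text
11.38849521096284 25.025085224115173 [-1.80792109  2.45467827  0.46501648] [ 0.33820359  0.7017679  -0.14072465]
pos [0.00548854 0.07307693 0.10618694]
tool x ang 2.5637675517224863 z [-0.25789383 -0.0118183  -0.96610098] [ 0.07 -0.14 -0.31  2.09 -0.18  0.95 -0.98]
[-7.74493063e-03  7.84165958e-06 -2.89830293e-02]
```

Emit:
step_arm(commands=[{"travel":[-0.0008,0,-0.003],"turn":[0,0,0]},{"travel":[-0.0016,0,-0.006],"turn":[0,0,0]},{"travel":[-0.0024,0,-0.009],"turn":[0,0,0]}])

```text
time: 7.1
position: [0.4706, 0.1319, 0.1886]
tool_rot: [-2.842, -1.093, -0.39]
ft_force: [-0.1, 1.1, -0.9]
grip_width: 0.137
grip_force: 25.0
```

```bash
python3 s.py
```

```text
11.892610024662444 25.026904130390903 [ 0.0760749   0.88411197 -1.04113329] [0.00871019 0.3590935  0.02050979]
pos [0.00668944 0.07248621 0.11579764]
tool x ang 2.585802999942888 z [-0.25630626 -0.01298635 -0.96650838] [ 0.08 -0.16 -0.3   2.09 -0.19  0.97 -0.98]
```

Rising freely, past the 1.5 mm of play. I continue the lift.

Emit:
step_arm(commands=[{"travel":[-0.0016,0,-0.006],"turn":[0,0,0]},{"travel":[-0.0032,0,-0.012],"turn":[0,0,0]},{"travel":[-0.0048,0,-0.018],"turn":[0,0,0]},{"travel":[-0.0064,0,-0.024],"turn":[0,0,0]},{"travel":[-0.008,0,-0.03],"turn":[0,0,0]}])

```text
time: 7.6
position: [0.4585, 0.122, 0.2159]
tool_rot: [-2.842, -1.093, -0.39]
ft_force: [-0.4, 0.3, -1.1]
grip_width: 0.138
grip_force: 25.0
```

```bash
python3 s.py;python3 - <<'E'
from h import *
im,st=snap('side','s2.png')
cv2.imwrite('pics/s2c.png',cv2.resize(im[170:350,160:340,::-1],None,fx=3,fy=3))
E
```

```text
11.96658718665645 25.027124313928653 [-0.61139239  0.53069725 -0.86434289] [-0.02472014  0.32164545  0.00356493]
pos [0.00669365 0.07261186 0.14723256]
tool x ang 2.5801258080288485 z [-0.25631839 -0.01286609 -0.96650677] [ 0.08 -0.22 -0.28  2.07 -0.2   1.04 -0.95]
```

View pics/s2c.png

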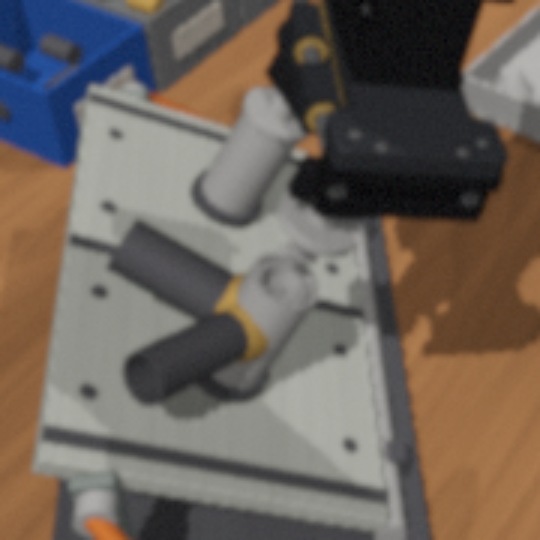

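Side view: the knob is clear in the gripper (about (330,220) in the crop) and the joint is still on its post, with the open socket at (285,275). Next: raise, then carry to the tray.

Run:
```python
from h import *
st=ctrl.get_state();R0=Ro.from_rotvec(st['tool_rot'])
print(R0.as_matrix().round(3))
print(goal(st['position']+[0.0,-.03,.08],R0.as_matrix()))
Rn=Ro.from_euler('z',-47,degrees=True)*R0*Ro.from_euler('y',12,degrees=True);np.save('Rn.npy',Rn.as_matrix());print(Rn.as_matrix().round(3))
st['position']=st['position']+[0,-.03,.08];print(goal([.46,-.275,.16],Rn.as_matrix(),st))
```

```text
[[ 0.715  0.667  0.211]
 [ 0.649 -0.745  0.157]
 [ 0.261  0.025 -0.965]]
(array([ 0.0014,  0.0243, -0.0819]), array([0., 0., 0.]))
[[ 0.887 -0.09   0.453]
 [-0.069 -0.996 -0.063]
 [ 0.456  0.025 -0.889]]
(array([-0.2728,  0.2706,  0.0747]), array([-16.98,  10.16,  43.88]))
```

Emit:
step_arm(commands=[{"travel":[0.001,0.024,-0.082],"turn":[0,0,0]},{"travel":[0.001,0.024,-0.082],"turn":[0,0,0]},{"travel":[-0.052,0.091,-0.08],"turn":[0,0,8]},{"travel":[-0.072,0.13,-0.08],"turn":[0,0,16]}])

```text
time: 8.05
position: [0.4723, -0.0063, 0.2824]
tool_rot: [-2.936, -0.677, -0.372]
ft_force: [1.4, -0.2, -0.6]
grip_width: 0.134
grip_force: 25.0
```

Run:
```python
from h import *
st=ctrl.get_state();print(st['grip_width']*87,st['position'],np.round(st['joint_positions'],2),goal([.46,-.275,.16],np.load('Rn.npy')))
```

```text
11.642667857898605 [ 0.47233094 -0.00633323  0.28244814] [ 0.21 -0.22 -0.11  1.95 -0.22  1.22 -0.96] (array([-0.1545,  0.2409,  0.0735]), array([-15.11,  12.14,  27.95]))
```

Emit:
step_arm(commands=[{"travel":[-0.154,0.241,0.073],"turn":[-15,12,28]},{"travel":[-0.154,0.241,0.073],"turn":[-15,12,28]},{"travel":[-0.154,0.241,0.073],"turn":[-15,12,28]},{"travel":[-0.154,0.241,0.073],"turn":[-15,12,28]},{"travel":[-0.154,0.241,0.073],"turn":[-15,12,28]}])

```text
time: 8.55
position: [0.46, -0.2331, 0.176]
tool_rot: [3.012, -0.125, 0.716]
ft_force: [-0.0, 0.0, -0.8]
grip_width: 0.137
grip_force: 25.0
```

Run:
```python
from h import *
st=ctrl.get_state();print(st['grip_width']*87,st['position'],np.round(st['joint_positions'],2),goal([.46,-.275,.11],np.load('Rn.npy')))
```

```text
11.895998333377467 [ 0.45999468 -0.23312417  0.17597304] [ 0.44 -0.22  0.09  2.22 -0.24  0.72 -0.98] (array([-0.0269,  0.0401,  0.0614]), array([-0.08,  0.35,  0.02]))
```

Emit:
step_arm(commands=[{"travel":[-0.027,0.04,0.061],"turn":[0,0,0]},{"travel":[-0.027,0.04,0.061],"turn":[0,0,0]},{"travel":[-0.027,0.04,0.061],"turn":[0,0,0]}])

```text
time: 8.85
position: [0.4584, -0.2756, 0.1073]
tool_rot: [3.017, -0.13, 0.705]
ft_force: [-0.3, -0.3, -1.5]
grip_width: 0.138
grip_force: 25.0
```

Run:
```python
from h import *
im,st=snap('side','s3.png');w,_=snap('top','t3.png')
A=cv2.resize(im[110:290,290:470],(400,400));B=cv2.resize(w[150:300,320:470],(400,400))
cv2.imwrite('pics/c3.png',np.hstack([A,B])[:,:,::-1])
print(goal([.46,-.275,.062],np.load('Rn.npy')))
```

```text
(array([-0.0236, -0.0004,  0.0435]), array([-0.16,  0.43,  0.05]))
```

View pics/c3.png

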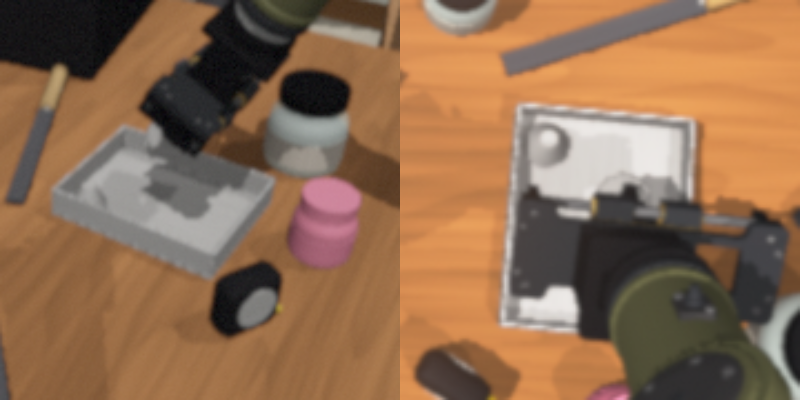

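Both views: the knob hangs inside the tray, clear of the cone and walls. I'll shift 2 cm towards +y for clearance and go down.

Emit:
step_arm(commands=[{"travel":[-0.012,-0.02,0.022],"turn":[0,0,0]},{"travel":[-0.024,-0.02,0.043],"turn":[0,0,0]},{"travel":[-0.024,-0.02,0.043],"turn":[0,0,0]}])

```text
time: 9.25
position: [0.4604, -0.2532, 0.0606]
tool_rot: [3.016, -0.12, 0.712]
ft_force: [-1.8, 0.5, -1.2]
grip_width: 0.135
grip_force: 25.0
```

Emit:
step_arm(commands=[{"travel":[-0.001,0,0.002],"turn":[0,0,0]},{"travel":[-0.002,0,0.004],"turn":[0,0,0]}])

```text
time: 9.45
position: [0.463, -0.2569, 0.06]
tool_rot: [3.009, -0.122, 0.721]
ft_force: [-0.2, 0.2, -1.9]
grip_width: 0.136
grip_force: 25.0
```

Emit:
step_arm(commands=[{"travel":[-0.001,0,0.002],"turn":[0,0,0]},{"travel":[-0.002,0,0.004],"turn":[0,0,0]},{"travel":[-0.002,0,0.004],"turn":[0,0,0]}])

```text
time: 9.75
position: [0.4613, -0.2562, 0.0532]
tool_rot: [3.012, -0.124, 0.716]
ft_force: [-0.1, 1.1, -1.4]
grip_width: 0.137
grip_force: 25.0
```

Emit:
step_arm(commands=[{"travel":[-0.001,0,0.002],"turn":[0,0,0]},{"travel":[-0.002,0,0.004],"turn":[0,0,0]},{"travel":[-0.002,0,0.004],"turn":[0,0,0]}])

```text
time: 10.05
position: [0.4622, -0.2569, 0.0514]
tool_rot: [3.012, -0.124, 0.721]
ft_force: [-17.1, 6.0, 25.5]
grip_width: 0.136
grip_force: 25.9
```

Lugs are on the floor. Back off a little, release, and withdraw.

Emit:
step_arm(commands=[{"travel":[0.001,0,-0.002],"turn":[0,0,0]},{"travel":[0.001,0,-0.002],"turn":[0,0,0]}])

```text
time: 10.25
position: [0.462, -0.2567, 0.0522]
tool_rot: [3.011, -0.124, 0.719]
ft_force: [-3.6, 0.8, 8.5]
grip_width: 0.138
grip_force: 25.8
```

Emit:
step_arm(commands=[{"travel":[0,0,0],"turn":[0,0,0]},{"travel":[0,0,0],"turn":[0,0,0]},{"travel":[0,0,0],"turn":[0,0,0]},{"travel":[0,0,0],"turn":[0,0,0]},{"travel":[0,0,0],"turn":[0,0,0]}], gripper=0.45)

```text
time: 10.75
position: [0.461, -0.256, 0.0504]
tool_rot: [3.013, -0.123, 0.715]
ft_force: [-0.3, 0.7, -0.0]
grip_width: 0.431
grip_force: 0.1
```

Emit:
step_arm(commands=[{"travel":[0,0,0],"turn":[0,0,0]},{"travel":[0.005,0,-0.015],"turn":[0,0,0]},{"travel":[0.015,0,-0.04],"turn":[0,0,0]},{"travel":[0.03,0,-0.07],"turn":[0,0,0]},{"travel":[0.04,0,-0.1],"turn":[0,0,0]}])

```text
time: 11.25
position: [0.4521, -0.2528, 0.1593]
tool_rot: [3.012, -0.123, 0.715]
ft_force: [1.4, -0.4, 0.4]
grip_width: 0.453
grip_force: 0.0
```

Emit:
step_arm(commands=[{"travel":[0.04,0,-0.08],"turn":[0,0,0]},{"travel":[0.04,0,-0.08],"turn":[0,0,0]},{"travel":[0.04,0,-0.08],"turn":[0,0,0]}])

```text
time: 11.55
position: [0.4551, -0.2527, 0.2554]
tool_rot: [3.002, -0.122, 0.732]
ft_force: [-0.5, -0.8, 0.3]
grip_width: 0.449
grip_force: 0.0
```

Run:
```python
from h import *
im,st=snap('side','s4.png');w,_=snap('top','t4.png')
A=cv2.resize(im[150:330,170:440],(480,320));B=cv2.resize(w[100:290,140:460],(480,285))
cv2.imwrite('pics/c4.png',np.vstack([A,B])[:600,:,::-1])
```

```text
(no output)
```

View pics/c4.png

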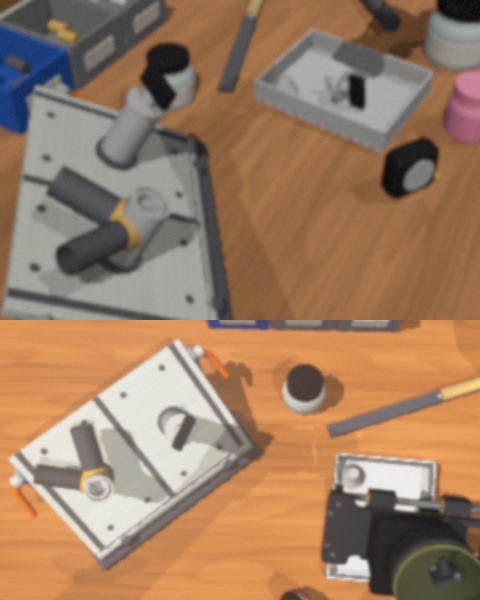

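Both views: the knob lies in the tray (bar at about (355,90) in the upper crop). The joint is on its post, the bare knob is still locked and the jar is upright. I'll check that the knob is still, then hand in.

Emit:
step_arm(commands=[{"travel":[0,0,0]},{"travel":[0,0,0]},{"travel":[0,0,0]},{"travel":[0,0,0]},{"travel":[0,0,0]}])

```text
$.commands[0]: bad value
```

Run:
```python
from h import *
a=cv2.imread('pics/s4.png');im,st=snap('side','s5.png');b=im[:,:,::-1]
d=np.abs(a.astype(int)-b)[165:235,310:415].max(2);print('diff',d.max(),d.mean())
s=cam('side');print(onz(s,(369,200),.035),onz(s,(355,202),.03))
cv2.imwrite('pics/c5.png',cv2.resize(b[155:245,305:425],None,fx=5,fy=5,interpolation=cv2.INTER_CUBIC))
```

```text
diff 42 2.6091156462585032
[ 0.44114532 -0.24366642  0.035     ] [ 0.46980252 -0.22539655  0.03      ]
```

View pics/c5.png

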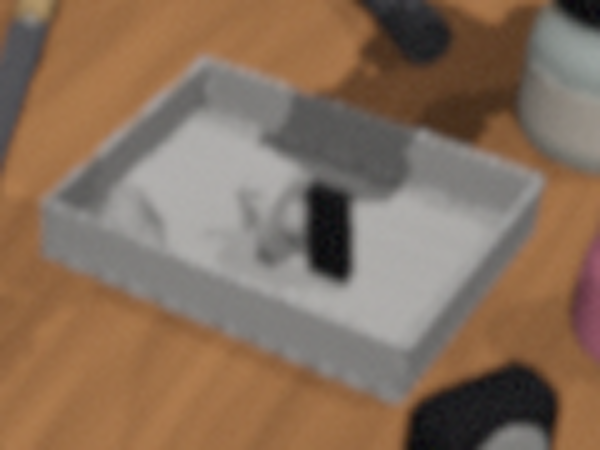

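The knob is lying on its side inside the tray walls (flange at about (285,220) in the crop). I let it settle for half a second, then hand in.

Emit:
step_arm(commands=[{"travel":[0,0,0],"turn":[0,0,0]},{"travel":[0,0,0],"turn":[0,0,0]},{"travel":[0,0,0],"turn":[0,0,0]},{"travel":[0,0,0],"turn":[0,0,0]},{"travel":[0,0,0],"turn":[0,0,0]}])

```text
time: 12.2
position: [0.4519, -0.2507, 0.2471]
tool_rot: [3.013, -0.123, 0.715]
ft_force: [1.1, 0.1, 1.3]
grip_width: 0.452
grip_force: 0.0
```

```bash
python3 -c "
from bench import ctrl
print(ctrl.close_job())"
```

```text
the job is handed in; nothing more can be done
None
```

I unlocked the brazed shell's knob (station b), lifted it out and laid it in the tray, then handed the job in at about 12 s; the last pictures show the joint on its post, the bare shell's knob still locked and the flux jar upright, but the hand-in returned no verdict.

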